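# Pin the sprung holder arm into line and hang the mouthpiece caddy on it

### The job

Get the sprung holder arm ready for use. Swing the arm by its red grip post counter-clockwise (seen from above) round to its stop, then push the orange-handled tapered pin down through the blue lug and the bridge below it until the pin's collar sits flat on the lug, so that the two holes are drawn into line. Then hang the caddy of mouthpieces by its cross bar in the fork of the arm, ride down with it gently as the arm sinks, and let go only once the arm has settled and carries it, without disturbing the other things.

Things in the scene. Friction and masses are not known exactly. Their poses are not given: they have to be found in the camera images.
- stand: Fixed grey base plate, 130 x 175 x 12 mm, with a steel post 190 mm high, the upright axis on which the arm turns. Origin on the post axis at desk level (base reaches 112 mm to its -y, 62 mm to its +y, 65 mm either way in x). An aluminium bridge with the lower hole stands 80 mm from the post along its -y.
- lower_hole (a point): Centre of the top mouth of the lower hole (20.5 mm wide, through the 10 mm thick fixed bridge, top of the bridge 91 mm above the desk), free space below down to 12 mm above the desk.
- bracket (a joint): Turn of the arm about the post (rad), which stays where it is left (stiff: about 3 N at the grip post). 0 = the two holes exactly in line; positive = arm turned clockwise from there, seen from above; starts at 0.35 to 0.65. Its stop is at -0.075, where the upper hole is 6 mm out of line.
- grip_post (a point): Top of the red upright grip post on the arm's crank, 22 mm in diameter, 50 mm tall, 88 mm from the post axis; its top is 153 mm above the desk. It turns with the arm.
- upper_hole (a point): Centre of the top mouth of the upper hole in the arm's blue lug (20.5 mm wide, lug 10 mm thick, its top 105 mm above the desk, 4 mm above the bridge), 80 mm from the post axis. It turns with the arm.
- pin: Loose steel drift pin with an orange handle, 127 mm long, 150 g, upright in its grey rest. Origin at the tip (lower end), z up along the pin. From the tip: taper from 7 to 18 mm in diameter over 45 mm, straight 18 mm shank to 73 mm, collar 36 mm in diameter to 79 mm, neck to 87 mm, handle 30 mm in diameter from 87 to 127 mm.
- pin_collar (a point): Centre of the underside of the pin's collar, 73 mm above the tip; rests on the blue lug when the pin is home.
- pin_rest: Fixed grey rest for the pin, 70 x 70 x 86 mm with a 22 mm hole in its top plate, which the pin's collar lies on; origin at desk level under the hole. Lift the pin 80 mm to clear it.
- boom (a joint): Sinking of the sprung boom (rad): 0 = unloaded, at its upper stop 0.1 rad above level; grows as it sinks, lower stop 0.42. 176 mm from hinge to fork; the caddy's weight makes it sink 0.15 to 0.35 rad (26 to 60 mm at the fork). Stiffness at the fork about 50 N/m; lightly damped: it drops and bobs if the load is let go early.
- fork_seat (a point): On the boom: where the bar's centre lies when the caddy hangs in the fork; about 190 mm above the desk unloaded. Two prongs, 10 mm thick, 58 mm either side (106 mm free between), each with a V seat open upward, 30 mm wide at the mouth. x runs from prong to prong (level, the direction of the bar), y along the boom away from the post. The fork's cross piece lies 81 mm back from here.
- caddy: Loose blue open caddy, 80 (x) x 60 (y) x 48 mm, with two mouthpiece tubes fixed in it (tops 66 mm up) and two straps at x = +-38 mm up to a steel cross bar. 0.28 to 0.42 kg in all. Origin at the centre of its underside, z up; the bar runs along its x.
- caddy_bar (a point): Centre of the caddy's bar, 112 mm above its underside. The bar is 154 mm long, 10 mm in diameter with 18 mm end discs; in the middle a black sleeve 14 x 14 mm in section and 44 mm long, to be gripped across (along the caddy's y).
- mug: White mug, 79 x 114 x 89 mm, a bystander; origin at its underside.
- tape_roll: Brown tape roll, 92 mm across and 48 mm high, a bystander.
- hygrometer: Small white room hygrometer, 33 x 62 x 62 mm, a bystander.
- date_stamp: Date stamp, red and black, 32 x 50 x 62 mm, a bystander.

How it is judged:
By the outcome, as a careful person would: the job done as asked, in the order asked, and still so for the second after the job is handed in, with the robot touching nothing.
It also fails if it takes over 72 s, if anything falls off the work surface, if the arm or the gripper's body presses on something with over 40 N, if the wrist force passes 120 N, or if a joint passes its speed limit or range.

### The arm

A 6-joint arm with a two-finger parallel gripper is mounted at the origin on a cart in front of the work surface, level with it; the furniture and walls round the work are solid. World frame = base frame: x ahead of the robot, y to its left, z up, the work surface at z = 0. Lengths are in m, angles in rad, forces in N, time in s.
With the tool pointing down it reaches from about 0.35 to 0.975 m from the base axis. Payload 4.9 kg.
Tool frame: the origin (TCP) lies between the finger pads; the fingertips stand 17 mm ahead of it and the grasp point (between the pads) lies 2 mm behind it (manip.nose_length is the distance from the TCP to the fingertips, in m); z points along the fingers, y is the line along which they close (so a half turn about z gives the same grasp; the last joint's range is limited). The gripper opens to 85 mm and grips with 20 to 120 N. Pads are 22 mm wide; open, the fingers measure 114 mm over their backs; the gripper's body (76 mm by 85 mm) begins 54 mm behind the grasp point. The pads swing forward as they close: fully open they stand 13 mm farther back than shut.
Start: joints at [-1.233, 0.053, 1.613, -0, 1.476, -0.119], TCP at [0.276, -0.561, 0.248] pointing down, gripper open.
Joint ranges: [-3.01, 3.01], [-1.01, 2.22], [0.06, 2.58], [-1.02, 4.17], [0.09, 2.62], [-3.14, 3.14]. Speed limits (rad/s): [2.57, 2.57, 3.14, 3.14, 3.14, 3.14].

### API

Orientations are given as a unit quaternion [w, x, y, z].
In Python, from plant import manip gives the robot as it stands. The module is installed in compiled form; this text tells all that it offers.
- The arm moves only by the tool apply_moves, never from a script. Its argument "moves" is a list of rows, each a list of 3 entries, a list of its own where there are three numbers: the turn, a rotation vector about the tool's x, y, z in rad, then the shift along the tool's x, y, z in cm, then the closure, from -1 (fully open) to 1 (shut), so that 0 is half open. A call has 1 to 20 rows; each row is the pose to reach, as a shift and turn from the pose commanded when the call began, along the tool's axes at that moment; what a row does not reach only later rows make up. A row lasts 1/10 s, in which the tool goes at most 50 mm and 8.59 degrees, less where a joint would pass 70% of its speed; a pose out of reach is approached as far as the arm can. A call with a gripper value outside its range is refused whole. The fingers move at their own pace and stop on an object; the grip force is fixed at half the most. Time passes only in rows, so rows that repeat a pose let the fingers close. It gives the time, the measured TCP pose, the force, the opening and the grip force at its end, in the units of the state.
- manip.state(): the state, without advancing time (a new reading comes with each control period).
- manip.grab_frame(name): name is "scene" or "top"; returns a dict with "image" (400x640x3 uint8, red, green, blue), "K" (3x3 intrinsics, pixels), "rvec" (rotation vector, rad) and "tvec" (3), from world to camera coordinates, as OpenCV has them. Camera axes: x right, y down, z forward; pixel columns grow to the right and rows downward; lengths in m; the calibration is good to about 2 mm. A picture is of the moment at which its call begins. There is no depth.
- manip.job_done(): hands the job in; it is judged then, once.
Trained networks look in a picture, given as the dict that the camera call returned (one of the last four; its "shot" number tells which), for a name from the list of things; names that differ only in an ending like _2 or _b are one class to them, and where a whole thing is asked for, a point or a joint stands for the part that bears it (a point fixed in the world has none). Each returns a list of dicts, best first, with "score" (0 to 1); they miss things now and then, are a little off and sometimes report something else, mostly with a low value. They report only what shows in the picture. A call takes as long as a camera call.
- manip.look_for(picture, label): "location" ([x, y, z] in m, in the coordinates of the camera as it stood for that picture, good to about 4 mm: the middle of the surface that is visible of it).
- manip.silhouettes(picture, label): "pixels" (400x640 bool, what is visible of it).
- manip.spot_point(picture, label): "location" ([x, y, z] in m, in the coordinates of the camera as it stood for that picture, good to about 4 mm: a listed point, or the origin of a listed thing).
The state is a dict: "time": time; "joint_pos": joint angles; "joint_vel": joint speeds; "joint_efforts": joint torques, N m; "tool_pos": TCP position; "tool_rot": TCP orientation; "contact_force": force on the tool from outside, world axes, zero at the start; "ft_torque": the same for the moment, N m; "gripper_width": opening from 0.0 (shut) to 1.0 (fully open); "grasp_force": force on a finger pad.
Only numpy, scipy, OpenCV 4.12 (cv2) and the standard library are available. Lean on these libraries where they do the work, as an engineer would, in place of code of your own. Each camera call takes 0.05 s, during which the arm holds its last target. There are 200 camera calls.

## Working session

There is one attempt and no reset: what is moved stays moved. The work goes in short steps, Python scripts to look and compute and a tool call to move; the robot and the scene stay as the last step left them, time stands still between calls to the robot, and variables do not carry over. Pictures are saved under pics/ and viewed, at most 12 in all, crops included, and the job is handed in when it is done.

Besides the shell and the picture viewer there is one more tool, called by a JSON object that holds its "method" and its "body", one argument or row to a line. apply_moves: Moves the arm, as the interface text tells. Its arguments: {"type":"object","properties":{"moves":{"type":"array"}},"required":["moves"]}

```bash
mkdir -p pics
cat > h.py <<'E'
import numpy as np, cv2
from scipy.spatial.transform import Rotation as R
from plant import manip
def w(pic,loc):
    M=cv2.Rodrigues(np.array(pic["rvec"],float))[0]
    return M.T@(np.array(loc)-np.array(pic["tvec"]).ravel())
def find(pic,label,f="spot_point"):
    r=getattr(manip,f)(pic,label)
    return [(np.round(w(pic,d["location"]),4).tolist(),round(d["score"],2)) for d in r[:2]]
def save(pic,n): cv2.imwrite(f"pics/{n}.png",cv2.cvtColor(pic["image"],cv2.COLOR_RGB2BGR))
def tool():
    s=manip.state(); q=s["tool_rot"]; return np.array(s["tool_pos"]),R.from_quat([q[1],q[2],q[3],q[0]])
def go(p):  # shift in tool axes cm
    t,r=tool(); return np.round(r.inv().apply(np.array(p)-t)*100,2)
E
python3 - <<'E'
from h import *
for n in("scene","top"):
    p=manip.grab_frame(n); save(p,n+"0")
    for l in "stand lower_hole grip_post upper_hole pin pin_collar pin_rest fork_seat caddy caddy_bar mug tape_roll hygrometer date_stamp".split():
        print(n,l,find(p,l))
t,r=tool();print(t,r.as_matrix().round(3)); print(manip.state()["time"],manip.nose_length)
E
```

```text
scene stand [([0.4283, -0.144, 0.1144], 0.7), ([0.4211, 0.0155, 0.1055], 0.58)]
scene lower_hole [([0.4618, 0.0041, 0.0881], 0.94)]
scene grip_post [([0.5349, 0.0365, 0.1516], 0.67), ([0.4178, 0.0141, 0.1053], 0.21)]
scene upper_hole [([0.4184, 0.013, 0.1038], 0.98), ([0.5376, 0.038, 0.1518], 0.5)]
scene pin [([0.6178, -0.1019, 0.0857], 0.68), ([0.4713, 0.421, -0.0004], 0.17)]
scene pin_collar [([0.6203, -0.101, 0.0851], 0.59)]
scene pin_rest [([0.622, -0.1038, -0.003], 0.71)]
scene fork_seat [([0.5534, 0.2578, 0.1975], 0.62)]
scene caddy [([0.4283, -0.1459, 0.0015], 0.82)]
scene caddy_bar [([0.4291, -0.1475, 0.1145], 0.59)]
scene mug [([0.4054, -0.4009, -0.0048], 0.66)]
scene tape_roll [([0.4083, -0.2884, -0.0017], 0.93)]
scene hygrometer [([0.4715, 0.4202, 0.0021], 0.57)]
scene date_stamp [([0.627, 0.0243, 0.0059], 0.7), ([0.4698, 0.4213, 0.0003], 0.52)]
top stand [([0.451, 0.0857, -0.0002], 0.93)]
top lower_hole [([0.4531, 0.0049, 0.0905], 0.68), ([0.6147, -0.1014, 0.0106], 0.56)]
top grip_post [([0.5327, 0.0443, 0.1542], 0.86)]
top upper_hole [([0.4215, 0.013, 0.1018], 0.67)]
top pin [([0.6142, -0.1022, 0.0082], 0.44)]
top pin_collar [([0.6204, -0.1025, 0.0847], 0.63), ([0.4243, -0.1456, 0.1167], 0.24)]
top pin_rest [([0.45, 0.0852, -0.003], 0.61), ([0.6157, -0.1058, -0.0021], 0.55)]
top fork_seat []
top caddy [([0.4228, -0.1438, -0.0015], 0.7)]
top caddy_bar [([0.4227, -0.1445, 0.1143], 0.69), ([0.4038, -0.4036, 0.0008], 0.34)]
top mug [([0.4038, -0.4037, 0.0036], 0.68)]
top tape_roll [([0.4005, -0.2874, -0.0032], 0.74)]
top hygrometer [([0.4695, 0.4224, -0.0025], 0.75), ([0.4052, -0.4047, -0.0001], 0.47)]
top date_stamp [([0.619, -0.1034, -0.0056], 0.73), ([0.6299, 0.0184, 0.0026], 0.69)]
[ 0.2756579  -0.56088932  0.24830119] [[ 0.897  0.441 -0.   ]
 [ 0.441 -0.897  0.   ]
 [ 0.    -0.    -1.   ]]
1.5 0.017
```

View pics/scene0.png

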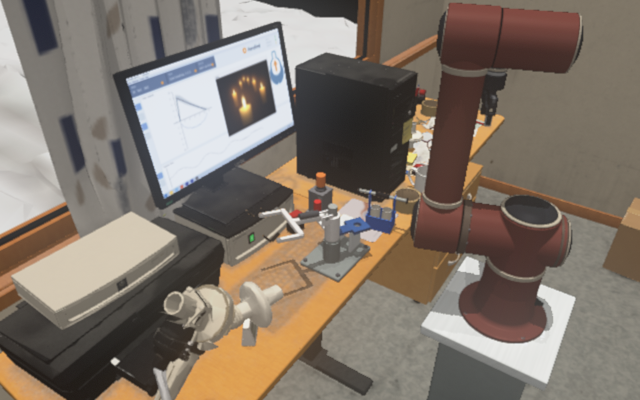

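View pics/top0.png

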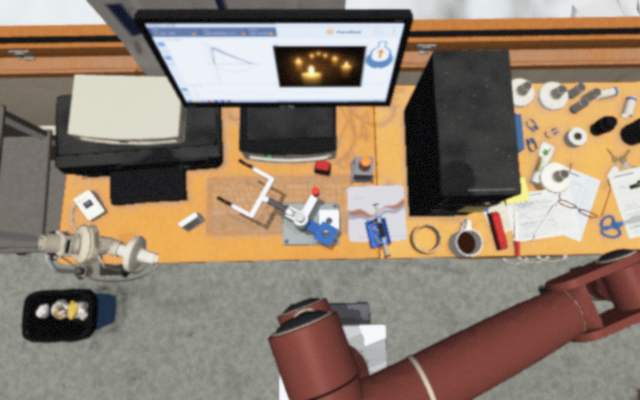

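Top view (up = +x, right = −y): post at (298,212), red grip at (315,191), blue lug at (322,232), orange pin at (365,165), and caddy at (377,228). The fork prongs are at (243,162) and (220,198). The network positions agree with this. Next I move above the grip post.

{"method": "apply_moves", "body": {
  "moves": [
    [[0,0,0.1],[10,-12,0],-1],
    [[0,0,0.2],[20,-24,0],-1],
    [[0,0,0.3],[29.6,-36.7,0],-1],
    [[0,0,0.46],[29.6,-36.7,0],-1],
    [[0,0,0.46],[29.6,-36.7,0],-1],
    [[0,0,0.46],[29.6,-36.7,0],-1],
    [[0,0,0.46],[29.6,-36.7,0],-1],
    [[0,0,0.46],[29.6,-36.7,0],-1],
    [[0,0,0.46],[29.6,-36.7,0],-1],
    [[0,0,0.46],[29.6,-36.7,0],-1],
    [[0,0,0.46],[49.5,-42.7,0],-1],
    [[0,0,0.46],[49.5,-42.7,0],-1],
    [[0,0,0.46],[49.5,-42.7,0],-1],
    [[0,0,0.46],[49.5,-42.7,0],-1],
    [[0,0,0.46],[49.5,-42.7,0],-1],
    [[0,0,0.46],[49.5,-42.7,0],-1]
  ]
}}

```text
time: 3.1
tool_pos: [0.532, 0.0416, 0.2478]
tool_rot: [0.0, 1.0, -0.0, -0.001]
contact_force: [-1.3, -0.1, 0.1]
gripper_width: 0.999
grasp_force: 0.0
```

Run:
```python
from h import *
p=manip.grab_frame("scene"); save(p,"s1")
for l in "grip_post upper_hole fork_seat pin pin_collar".split(): print(l,find(p,l))
t,r=tool();print(t,r.as_matrix().round(3)); print(manip.state()["time"],manip.state()["joint_pos"])
```

```text
grip_post [([0.5344, 0.0379, 0.1521], 0.72), ([0.4258, -0.1484, -0.0006], 0.4)]
upper_hole [([0.4179, 0.0164, 0.1039], 0.72), ([0.4707, 0.4217, 0.0007], 0.27)]
fork_seat [([0.5551, 0.2586, 0.1967], 0.6)]
pin []
pin_collar [([0.6226, -0.1036, 0.0852], 0.6), ([0.6235, -0.1041, -0.0024], 0.6)]
[0.53099764 0.03964317 0.2486826 ] [[ 1.    -0.005  0.001]
 [-0.005 -1.    -0.   ]
 [ 0.001  0.    -1.   ]]
3.4 [-6.52107363e-02 -1.70902796e-01  1.82648554e+00 -1.48669893e-04
  1.48524930e+00  1.51048383e+00]
```

{"method": "apply_moves", "body": {
  "moves": [
    [[0,0,0],[0.1,0,5],-1],
    [[0,0,0],[0.1,0,9],-1],
    [[0,0,0],[0.1,0,11.4],-1],
    [[0,0,0],[0.1,0,11.4],-1],
    [[0,0,0],[0.1,0,11.4],-1],
    [[0,0,0],[0.1,0,11.4],1],
    [[0,0,0],[0.1,0,11.4],1],
    [[0,0,0],[0.1,0,11.4],1],
    [[0,0,0],[0.1,0,11.4],1],
    [[0,0,0],[0.1,0,11.4],1],
    [[0,0,0],[0.1,0,11.4],1],
    [[0,0,0],[0.1,0,11.4],1],
    [[0,0,0],[0.1,0,11.4],1],
    [[0,0,0],[0.1,0,11.4],1],
    [[0,0,0],[0.1,0,11.4],1]
  ]
}}

```text
time: 4.9
tool_pos: [0.5329, 0.0409, 0.1352]
tool_rot: [-0.0, 1.0, -0.002, 0.0]
contact_force: [-1.9, 1.9, 5.9]
gripper_width: 0.238
grasp_force: 58.6
```

{"method": "apply_moves", "body": {
  "moves": [
    [[0,0,-0.05],[0.25,-0.45,0],1],
    [[0,0,-0.11],[0.47,-0.91,0],1],
    [[0,0,-0.16],[0.64,-1.34,0],1],
    [[0,0,-0.22],[0.8,-1.77,0],1],
    [[0,0,-0.27],[0.93,-2.2,0],1],
    [[0,0,-0.32],[1.04,-2.66,0],1],
    [[0,0,-0.37],[1.12,-3.1,0],1],
    [[0,0,-0.42],[1.18,-3.57,0],1],
    [[0,0,-0.45],[1.2,-3.8,0],1],
    [[0,0,-0.48],[1.22,-4.03,0],1],
    [[0,0,-0.48],[1.22,-4.03,0],1]
  ]
}}

```text
time: 6.0
tool_pos: [0.5445, 0.0807, 0.1353]
tool_rot: [0.0, 0.972, 0.237, -0.001]
contact_force: [-6.4, -1.3, 7.4]
gripper_width: 0.247
grasp_force: 59.1
```

Run:
```python
from h import *
for n in ("scene","top"):
    p=manip.grab_frame(n); save(p,n+"2")
    for l in "stand upper_hole lower_hole fork_seat pin_collar".split(): print(n,l,find(p,l))
t,r=tool();print(t,r.as_matrix().round(3)); s=manip.state(); print(s["time"],s["contact_force"],s["gripper_width"])
```

```text
scene stand [([0.4598, 0.0857, 0.0002], 0.82)]
scene upper_hole [([0.4564, 0.0067, 0.106], 0.92)]
scene lower_hole [([0.4605, 0.0035, 0.0898], 0.9)]
scene fork_seat [([0.4626, 0.2837, 0.1958], 0.57)]
scene pin_collar [([0.6232, -0.1002, 0.0874], 0.67)]
top stand [([0.617, -0.1027, -0.0031], 0.72)]
top upper_hole [([0.4591, 0.0026, 0.1034], 0.95)]
top lower_hole [([0.453, 0.0052, 0.0911], 0.98), ([0.632, 0.0212, -0.0022], 0.33)]
top fork_seat []
top pin_collar [([0.6202, -0.1039, 0.0853], 0.46)]
[0.54449584 0.08077074 0.1352551 ] [[ 0.888  0.46  -0.001]
 [ 0.46  -0.888 -0.001]
 [-0.002 -0.    -1.   ]]
6.6 [-5.94420848  0.34459317  8.73954306] 0.24169946726115266
```

{"method": "apply_moves", "body": {
  "moves": [
    [[0,0,-0.03],[0.1,-0.25,0],1],
    [[0,0,-0.06],[0.2,-0.5,0],1],
    [[0,0,-0.06],[0.25,-0.65,0],1],
    [[0,0,-0.06],[0.25,-0.65,0],1]
  ]
}}

```text
time: 7.0
tool_pos: [0.5445, 0.0868, 0.1353]
tool_rot: [0.002, 0.964, 0.266, -0.0]
contact_force: [-1.9, -4.7, 6.0]
gripper_width: 0.239
grasp_force: 59.0
```

{"method": "apply_moves", "body": {
  "moves": [
    [[0,0,-0.02],[0.1,-0.15,0],1],
    [[0,0,-0.03],[0.15,-0.3,0],1],
    [[0,0,-0.03],[0.15,-0.3,0],1]
  ]
}}

```text
time: 7.3
tool_pos: [0.5444, 0.0888, 0.1352]
tool_rot: [0.003, 0.96, 0.28, -0.0]
contact_force: [-1.7, -8.9, 5.6]
gripper_width: 0.239
grasp_force: 59.2
```

{"method": "apply_moves", "body": {
  "moves": [
    [[0,0,0],[0.15,-0.25,0],1],
    [[0,0,0],[0.2,-0.4,0],1],
    [[0,0,0],[0.2,-0.4,0],1]
  ]
}}

```text
time: 7.6
tool_pos: [0.5444, 0.0889, 0.1352]
tool_rot: [0.007, 0.96, 0.279, -0.002]
contact_force: [-1.0, -25.8, 5.4]
gripper_width: 0.242
grasp_force: 60.3
```

Run:
```python
from h import *
for n in ("scene","top"):
    p=manip.grab_frame(n); save(p,n+"3")
    for l in "upper_hole lower_hole fork_seat pin_collar pin_rest caddy_bar".split(): print(n,l,find(p,l))
t,r=tool();print(t,r.as_matrix().round(3)); s=manip.state(); print(s["time"],s["contact_force"],s["gripper_width"])
im=cv2.imread("pics/top3.png"); cv2.imwrite("pics/top3c.png",cv2.resize(im[130:260,200:420],None,fx=3.6,fy=3.6,interpolation=cv2.INTER_CUBIC))
```

```text
scene upper_hole [([0.4624, 0.0067, 0.1048], 0.95), ([0.6206, -0.1032, -0.0029], 0.42)]
scene lower_hole [([0.4577, 0.0071, 0.0866], 0.82)]
scene fork_seat [([0.4449, 0.2842, 0.1993], 0.66)]
scene pin_collar [([0.6204, -0.1012, 0.0858], 0.53), ([0.4045, -0.2885, -0.0019], 0.27)]
scene pin_rest [([0.6214, -0.1029, -0.0026], 0.72), ([0.6208, -0.1044, 0.0846], 0.37)]
scene caddy_bar [([0.4296, -0.1458, 0.1125], 0.6)]
top upper_hole [([0.4661, 0.0046, 0.1053], 0.84)]
top lower_hole [([0.4549, 0.0054, 0.0928], 0.65)]
top fork_seat []
top pin_collar [([0.6174, -0.1065, 0.0852], 0.46), ([0.4198, -0.1441, 0.0009], 0.23)]
top pin_rest [([0.621, -0.1044, -0.0047], 0.83)]
top caddy_bar [([0.4234, -0.1468, 0.1102], 0.97)]
[0.54439716 0.08893681 0.13526918] [[ 0.844  0.536  0.001]
 [ 0.536 -0.844 -0.014]
 [-0.007  0.012 -1.   ]]
8.3 [ -1.28563048 -23.87865472   5.51894949] 0.23644247660597045
```

View pics/top3c.png

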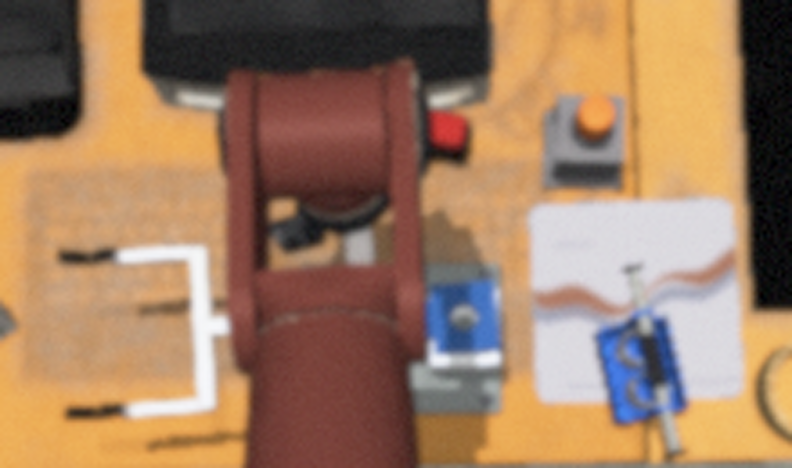

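The arm is at its stop: force rose to about 24 N with no motion, and the lug now lies over the bridge, just beyond it in +x. Next I unload, release, and go above the pin.

{"method": "apply_moves", "body": {
  "moves": [
    [[0,0,0],[-0.15,0.3,0],1],
    [[0,0,0],[-0.15,0.3,0],1],
    [[0,0,0],[-0.15,0.3,0],-1],
    [[0,0,0],[-0.15,0.3,0],-1],
    [[0,0,0],[-0.15,0.3,0],-1],
    [[0,0,0],[-0.15,0.3,0],-1],
    [[0,0,0],[-0.15,0.3,-5],-1],
    [[0,0,0],[-0.15,0.3,-9],-1],
    [[0,0,-0.15],[-1.2,5.3,-9],-1],
    [[0,0,-0.3],[-2.2,10.3,-9],-1],
    [[0,0,-0.45],[-3.2,15.3,-9],-1],
    [[0,0,-0.6],[-3.9,20.3,-9],-1],
    [[0,0,-0.75],[-3.9,20.3,-9],-1],
    [[0,0,-0.9],[-3.9,20.3,-9],-1],
    [[0,0,-1.0],[-3.9,20.3,-9],-1],
    [[0,0,-1.0],[-3.9,20.3,-9],-1],
    [[0,0,-1.0],[-3.9,20.3,-9],-1]
  ]
}}

```text
time: 10.0
tool_pos: [0.6195, -0.0963, 0.2241]
tool_rot: [-0.0, 0.709, 0.705, -0.0]
contact_force: [-0.2, 0.6, -0.2]
gripper_width: 1.002
grasp_force: 0.0
```

Run:
```python
from h import *
for n in ("scene","top"):
    p=manip.grab_frame(n); save(p,n+"4")
    for l in "stand upper_hole lower_hole grip_post fork_seat pin_collar".split(): print(n,l,find(p,l))
t,r=tool();print(t,r.as_matrix().round(3)); s=manip.state(); print(s["time"],s["contact_force"],s["gripper_width"],np.round(s["joint_pos"],2))
print(go([.6206,-.1027,.122]))
```

```text
scene stand [([0.4565, 0.0841, -0.0003], 0.72), ([0.4067, -0.4005, -0.0037], 0.31)]
scene upper_hole [([0.4631, 0.0067, 0.1047], 0.78)]
scene lower_hole [([0.4588, 0.0045, 0.0924], 0.86)]
scene grip_post []
scene fork_seat [([0.4429, 0.2855, 0.1949], 0.64), ([0.6194, -0.1025, 0.0005], 0.2)]
scene pin_collar [([0.619, -0.1006, 0.0831], 0.77)]
top stand []
top upper_hole [([0.4612, 0.0021, 0.1011], 0.7), ([0.4491, 0.0841, -0.0037], 0.28)]
top lower_hole [([0.4556, 0.0037, 0.0933], 0.63)]
top grip_post []
top fork_seat [([0.4223, -0.1454, 0.1122], 0.29)]
top pin_collar []
[ 0.61951468 -0.09655753  0.22429061] [[ 0.004  1.    -0.   ]
 [ 1.    -0.004  0.   ]
 [ 0.    -0.    -1.   ]]
10.7 [ 0.48792549  0.02308905 -0.1851328 ] 1.0002630913247141 [-0.27  0.07  1.63  0.    1.44 -0.27]
[-0.61  0.11 10.23]
```

{"method": "apply_moves", "body": {
  "moves": [
    [[0,0,0],[-0.6,0.1,3],-1],
    [[0,0,0],[-0.6,0.1,7],-1],
    [[0,0,0],[-0.6,0.1,10.2],-1],
    [[0,0,0],[-0.6,0.1,10.2],-1],
    [[0,0,0],[-0.6,0.1,10.2],-1],
    [[0,0,0],[-0.6,0.1,10.2],1],
    [[0,0,0],[-0.6,0.1,10.2],1],
    [[0,0,0],[-0.6,0.1,10.2],1],
    [[0,0,0],[-0.6,0.1,10.2],1],
    [[0,0,0],[-0.6,0.1,10.2],1],
    [[0,0,0],[-0.6,0.1,10.2],1],
    [[0,0,0],[-0.6,0.1,10.2],1],
    [[0,0,0],[-0.6,0.1,10.2],1],
    [[0,0,0],[-0.6,0.1,10.2],1]
  ]
}}

```text
time: 12.1
tool_pos: [0.6213, -0.1028, 0.1238]
tool_rot: [0.001, 0.708, 0.706, 0.0]
contact_force: [-1.0, 0.3, 5.9]
gripper_width: 0.332
grasp_force: 59.3
```

{"method": "apply_moves", "body": {
  "moves": [
    [[0,0,0],[0,0,-2],1],
    [[0,0,0],[0,0,-5],1],
    [[0,0,0],[0,0,-9],1],
    [[0,0,0],[0,0,-12],1],
    [[0,0,0],[0,0,-12],1],
    [[0,0,0],[0,0,-12],1],
    [[0,0,0],[0,0,-12],1]
  ]
}}

```text
time: 12.8
tool_pos: [0.6193, -0.1022, 0.2394]
tool_rot: [-0.002, 0.709, 0.706, -0.001]
contact_force: [0.6, 0.4, -2.4]
gripper_width: 0.333
grasp_force: 60.1
```

Run:
```python
from h import *
for n in ("scene","top"):
    p=manip.grab_frame(n); save(p,n+"5")
    for l in "pin pin_collar".split(): print(n,l,find(p,l))
t,r=tool();print(t,r.as_matrix().round(3)); s=manip.state(); print(s["time"],s["contact_force"],s["gripper_width"],np.round(s["joint_pos"],2))
print(go([.460,.005,.242]))
```

```text
scene pin [([0.6204, -0.1064, 0.1276], 0.67)]
scene pin_collar [([0.6204, -0.0985, 0.2004], 0.47), ([0.6182, -0.1062, 0.1245], 0.2)]
top pin []
top pin_collar []
[ 0.62011963 -0.10246086  0.24114284] [[ 0.004  1.    -0.002]
 [ 1.    -0.004  0.001]
 [ 0.001 -0.002 -1.   ]]
13.1 [-0.36293102  0.2170605  -1.7366093 ] 0.3363700388295888 [-0.28  0.07  1.61  0.    1.47 -0.28]
[ 10.68 -16.05  -0.05]
```

{"method": "apply_moves", "body": {
  "moves": [
    [[0,0,0],[2,-3,0],1],
    [[0,0,0],[4.5,-7,0],1],
    [[0,0,0],[7,-11,0],1],
    [[0,0,0],[9.5,-14.5,0],1],
    [[0,0,0],[10.7,-16,0],1],
    [[0,0,0],[10.7,-16,0],1],
    [[0,0,0],[10.7,-16,0],1],
    [[0,0,0],[10.7,-16,0],1]
  ]
}}

```text
time: 13.9
tool_pos: [0.4617, 0.0045, 0.2425]
tool_rot: [0.0, 0.709, 0.705, 0.0]
contact_force: [-0.2, 0.0, -1.5]
gripper_width: 0.333
grasp_force: 60.1
```

Run:
```python
from h import *
p=manip.grab_frame("scene"); save(p,"s6")
for l in "pin pin_collar upper_hole lower_hole".split(): print(l,find(p,l))
t,r=tool();print(t,r.as_matrix().round(3)); s=manip.state(); print(s["time"],s["contact_force"],s["gripper_width"])
im=cv2.imread("pics/s6.png"); cv2.imwrite("pics/s6c.png",cv2.resize(im[170:290,280:420],None,fx=5,fy=5,interpolation=cv2.INTER_CUBIC))
```

```text
pin [([0.4607, 0.0021, 0.1321], 0.59)]
pin_collar [([0.4605, 0.0046, 0.2037], 0.76), ([0.6299, 0.0226, 0.0078], 0.53)]
upper_hole [([0.4417, 0.2857, 0.1963], 0.23)]
lower_hole [([0.4571, 0.0052, 0.0866], 0.6)]
[0.46132284 0.00463638 0.24216109] [[ 0.005  1.    -0.001]
 [ 1.    -0.005  0.   ]
 [ 0.    -0.001 -1.   ]]
14.15 [-0.14948502  0.33560056 -0.84277699] 0.3366719113628617
```

View pics/s6c.png

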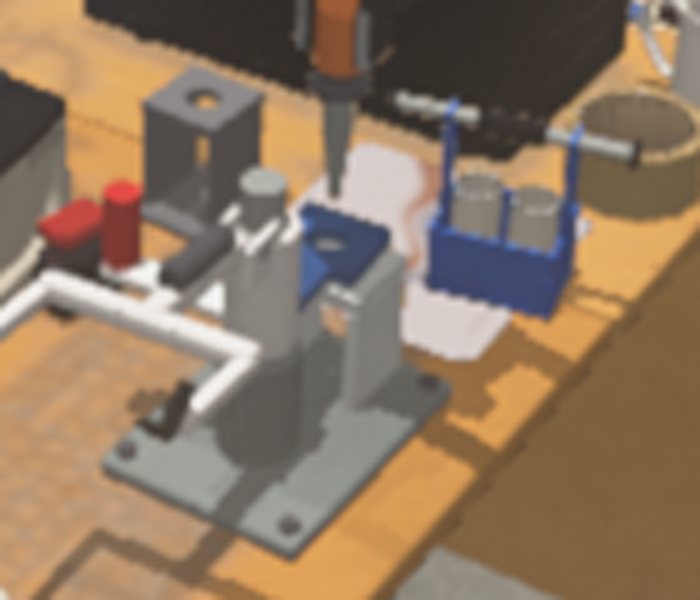

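The pin is upright, with its tip at crop (335,190) directly over the lug hole at (330,243). I start inserting.

{"method": "apply_moves", "body": {
  "moves": [
    [[0,0,0],[0,-0.1,1.5],1],
    [[0,0,0],[0,-0.1,2.5],1],
    [[0,0,0],[0,-0.1,3],1],
    [[0,0,0],[0,-0.1,3.5],1],
    [[0,0,0],[0,-0.1,4],1],
    [[0,0,0],[0,-0.1,4.5],1],
    [[0,0,0],[0,-0.1,4.5],1]
  ]
}}

```text
time: 14.85
tool_pos: [0.4596, 0.0051, 0.1965]
tool_rot: [-0.001, 0.709, 0.706, -0.0]
contact_force: [0.3, -0.4, -1.7]
gripper_width: 0.335
grasp_force: 60.1
```

{"method": "apply_moves", "body": {
  "moves": [
    [[0,0,0],[0,-0.05,0.4],1],
    [[0,0,0],[0,-0.1,0.8],1],
    [[0,0,0],[0,-0.1,1.1],1],
    [[0,0,0],[0,-0.15,1.4],1],
    [[0,0,0],[0,-0.15,1.4],1]
  ]
}}

```text
time: 15.35
tool_pos: [0.459, 0.0051, 0.1835]
tool_rot: [0.001, 0.709, 0.706, 0.001]
contact_force: [3.5, -0.1, -1.3]
gripper_width: 0.333
grasp_force: 60.3
```

{"method": "apply_moves", "body": {
  "moves": [
    [[0,0,0],[0,-0.05,0.4],1],
    [[0,0,0],[0,-0.1,0.8],1],
    [[0,0,0],[0,-0.1,1.1],1],
    [[0,0,0],[0,-0.1,1.4],1],
    [[0,0,0],[0,-0.1,1.4],1]
  ]
}}

```text
time: 15.85
tool_pos: [0.4569, 0.0051, 0.1684]
tool_rot: [-0.001, 0.709, 0.706, -0.0]
contact_force: [3.5, 0.1, -1.7]
gripper_width: 0.338
grasp_force: 60.3
```

{"method": "apply_moves", "body": {
  "moves": [
    [[0,0,0],[0,0,0.4],1],
    [[0,0,0],[0,0,0.8],1],
    [[0,0,0],[0,0,1.1],1],
    [[0,0,0],[0,0,1.4],1],
    [[0,0,0],[0,0,1.4],1]
  ]
}}

```text
time: 16.35
tool_pos: [0.4571, 0.0051, 0.1545]
tool_rot: [-0.0, 0.709, 0.706, -0.0]
contact_force: [2.7, 0.2, -2.1]
gripper_width: 0.331
grasp_force: 60.2
```

{"method": "apply_moves", "body": {
  "moves": [
    [[0,0,0],[0,0,0.4],1],
    [[0,0,0],[0,0,0.8],1],
    [[0,0,0],[0,0,1.1],1],
    [[0,0,0],[0,0,1.3],1],
    [[0,0,0],[0,0,1.3],1]
  ]
}}

```text
time: 16.85
tool_pos: [0.4574, 0.0051, 0.1428]
tool_rot: [-0.0, 0.708, 0.706, -0.0]
contact_force: [-1.6, -0.7, 3.4]
gripper_width: 0.335
grasp_force: 60.6
```

{"method": "apply_moves", "body": {
  "moves": [
    [[0,0,0],[0,0,0.2],1],
    [[0,0,0],[0,0,0.4],1],
    [[0,0,0],[0,0,0.4],1]
  ]
}}

```text
time: 17.15
tool_pos: [0.4587, 0.0051, 0.1427]
tool_rot: [0.001, 0.708, 0.706, 0.001]
contact_force: [-6.8, 2.6, 19.7]
gripper_width: 0.337
grasp_force: 62.5
```

Collar seated: force rose by 20 N without further travel. I unload, release and lift.

{"method": "apply_moves", "body": {
  "moves": [
    [[0,0,0],[0,0,-0.4],1],
    [[0,0,0],[0,0,-0.4],1],
    [[0,0,0],[0,0,-0.4],-1],
    [[0,0,0],[0,0,-0.4],-1],
    [[0,0,0],[0,0,-0.4],-1],
    [[0,0,0],[0,0,-0.4],-1],
    [[0,0,0],[0,0,-0.4],-1],
    [[0,0,0],[0,0,-4],-1],
    [[0,0,0],[0,0,-9],-1],
    [[0,0,0],[-5,0,-10],-1],
    [[0,0,0],[-10,0,-10],-1],
    [[0,0,0],[-10,0,-10],-1]
  ]
}}

```text
time: 18.35
tool_pos: [0.4571, -0.0993, 0.2394]
tool_rot: [0.001, 0.711, 0.703, -0.0]
contact_force: [-0.1, 1.8, -0.8]
gripper_width: 1.0
grasp_force: 0.0
```

Run:
```python
from h import *
def ray(p,u,v,z):
    M=cv2.Rodrigues(np.array(p["rvec"],float))[0]; c=-M.T@np.array(p["tvec"]).ravel()
    d=M.T@np.linalg.solve(p["K"],[u,v,1.]); return (c+d*(z-c[2])/d[2]).round(4)
for n in ("scene","top"):
    p=manip.grab_frame(n); save(p,n+"7")
    for l in "pin pin_collar upper_hole fork_seat caddy caddy_bar stand grip_post".split(): print(n,l,find(p,l))
print(ray(p,375.6,204.4,.112),ray(p,386.7,255,.112))
t,r=tool();print(t,r.as_matrix().round(3)); s=manip.state(); print(s["time"],s["contact_force"],s["gripper_width"])
a=cv2.imread("pics/scene7.png")[150:290,240:420]; b=cv2.imread("pics/top7.png")[140:270,200:400]
cv2.imwrite("pics/c7.png",np.vstack([cv2.resize(x,(400*1,300)) for x in (a,b)]))
```

```text
scene pin [([0.4576, 0.0001, 0.0299], 0.54)]
scene pin_collar [([0.4579, 0.005, 0.1044], 0.78)]
scene upper_hole [([0.4602, 0.0074, 0.1071], 0.88)]
scene fork_seat [([0.4533, 0.2843, 0.1959], 0.89)]
scene caddy [([0.425, -0.1479, 0.0029], 0.64)]
scene caddy_bar [([0.4294, -0.1472, 0.1112], 0.83), ([0.6283, 0.023, 0.0048], 0.26)]
scene stand [([0.4582, 0.0848, 0.0001], 0.56), ([0.6265, 0.0203, 0.0059], 0.46)]
scene grip_post [([0.5476, 0.0799, 0.1477], 0.92)]
top pin [([0.4481, 0.084, -0.0031], 0.7), ([0.4533, 0.0065, 0.0263], 0.54)]
top pin_collar [([0.6225, -0.105, -0.0014], 0.6), ([0.4618, 0.0051, 0.1045], 0.56)]
top upper_hole [([0.4569, 0.0022, 0.1013], 0.68), ([0.47, 0.4267, -0.0019], 0.54)]
top fork_seat []
top caddy [([0.4688, 0.4223, -0.0031], 0.53), ([0.4208, -0.1442, 0.0021], 0.51)]
top caddy_bar [([0.4221, -0.1447, 0.1128], 0.51)]
top stand [([0.4501, 0.0833, -0.0026], 0.82), ([0.5455, 0.0815, 0.1489], 0.37)]
top grip_post [([0.5446, 0.0855, 0.1517], 0.82), ([0.4213, -0.1425, 0.1139], 0.59)]
[ 0.4953 -0.1321  0.112 ] [ 0.3503 -0.1578  0.112 ]
[ 0.45701712 -0.09493097  0.23829392] [[ 0.004  1.    -0.   ]
 [ 1.    -0.004  0.   ]
 [ 0.    -0.    -1.   ]]
19.25 [ 0.5387631  -0.02746348  0.57115799] 1.0014340603615204
```

View pics/c7.png

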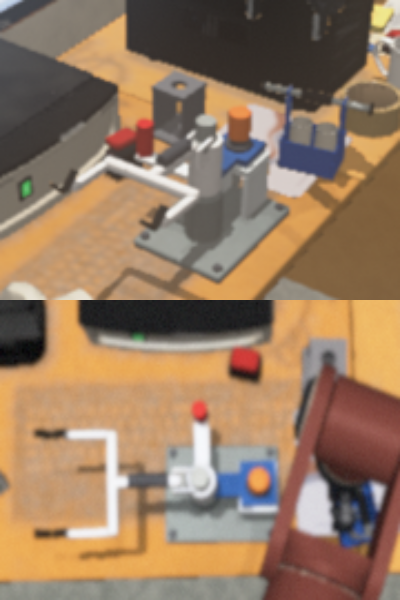

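The pin is home with its collar flat on the lug (bottom view, 258,480), and the fork points along +y, with prongs at (90,435) and (90,535). Next I grip the caddy's sleeve.

{"method": "apply_moves", "body": {
  "moves": [
    [[0,0,0.15],[-2,-1,0],-1],
    [[0,0,0.3],[-4,-2,0],-1],
    [[0,0,0.45],[-5.1,-3,0],-1],
    [[0,0,0.6],[-5.1,-3,0],-1],
    [[0,0,0.75],[-5.1,-3,0],-1],
    [[0,0,0.9],[-5.1,-3,0],-1],
    [[0,0,1.05],[-5.1,-3,0],-1],
    [[0,0,1.2],[-5.1,-3,2],-1],
    [[0,0,1.35],[-5.1,-3,4],-1],
    [[0,0,1.4],[-5.1,-3,6],-1],
    [[0,0,1.4],[-5.1,-3,6],-1],
    [[0,0,1.4],[-5.1,-3,6],-1]
  ]
}}

```text
time: 20.45
tool_pos: [0.4268, -0.1458, 0.1785]
tool_rot: [-0.0, 0.996, 0.084, -0.0]
contact_force: [0.6, 0.2, 0.6]
gripper_width: 0.999
grasp_force: 0.0
```

Run:
```python
from h import *
p=manip.grab_frame("scene"); save(p,"s8"); print(find(p,"caddy_bar"),find(p,"fork_seat"))
t,r=tool();print(t,r.as_matrix().round(3)); s=manip.state(); print(s["time"],np.round(s["joint_pos"],2))
print(go([.4265,-.146,.110]))
im=cv2.imread("pics/s8.png"); cv2.imwrite("pics/s8c.png",cv2.resize(im[150:270,330:450],None,fx=5,fy=5,interpolation=cv2.INTER_CUBIC))
```

```text
[([0.4276, -0.1469, 0.1135], 0.86)] [([0.452, 0.2855, 0.1957], 0.64)]
[ 0.42759293 -0.14623714  0.17989663] [[ 0.986  0.167  0.002]
 [ 0.167 -0.986 -0.001]
 [ 0.002  0.002 -1.   ]]
20.6 [-0.49 -0.33  2.08 -0.    1.4   0.91]
[-0.12 -0.05  6.99]
```

View pics/s8c.png

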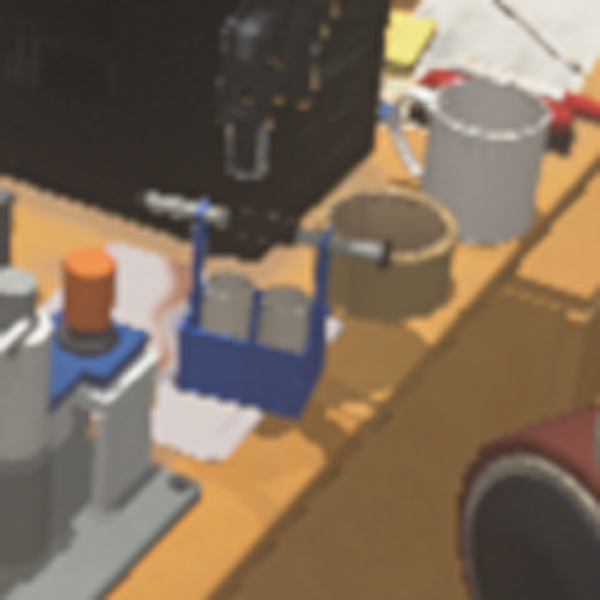

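The gripper is over the black sleeve at crop (265,225), and the pin is seated on the lug (90,340). I descend and close.

{"method": "apply_moves", "body": {
  "moves": [
    [[0,0,0],[-0.1,-0.05,3],-1],
    [[0,0,0],[-0.1,-0.05,5.5],-1],
    [[0,0,0],[-0.1,-0.05,6.9],-1],
    [[0,0,0],[-0.1,-0.05,6.9],-1],
    [[0,0,0],[-0.1,-0.05,6.9],-1],
    [[0,0,0],[-0.1,-0.05,6.9],1],
    [[0,0,0],[-0.1,-0.05,6.9],1],
    [[0,0,0],[-0.1,-0.05,6.9],1],
    [[0,0,0],[-0.1,-0.05,6.9],1],
    [[0,0,0],[-0.1,-0.05,6.9],1],
    [[0,0,0],[-0.1,-0.05,6.9],1],
    [[0,0,0],[-0.1,-0.05,6.9],1],
    [[0,0,0],[-0.1,-0.05,6.9],1],
    [[0,0,0],[-0.1,-0.05,6.9],1],
    [[0,0,0],[-0.1,-0.05,6.9],1]
  ]
}}

```text
time: 22.1
tool_pos: [0.426, -0.1455, 0.1095]
tool_rot: [-0.0, 0.997, 0.083, 0.0]
contact_force: [1.3, 2.2, 2.1]
gripper_width: 0.148
grasp_force: 60.7
```

{"method": "apply_moves", "body": {
  "moves": [
    [[0,0,0],[0,0,-1],1],
    [[0,0,0],[0,0,-2],1],
    [[0,0,0],[0,0,-3],1],
    [[0,0,0],[0,0,-3],1],
    [[0,0,0],[0,0,-3],1]
  ]
}}

```text
time: 22.6
tool_pos: [0.4259, -0.1456, 0.1397]
tool_rot: [0.0, 0.997, 0.083, 0.0]
contact_force: [-0.8, 0.5, -4.0]
gripper_width: 0.153
grasp_force: 60.0
```

Run:
```python
from h import *
p=manip.grab_frame("scene"); save(p,"s9"); print(find(p,"caddy_bar"),find(p,"fork_seat"),find(p,"caddy"))
p=manip.grab_frame("top"); save(p,"t9"); print(find(p,"caddy_bar"),find(p,"fork_seat"),find(p,"caddy"))
t,r=tool();print(t,r.as_matrix().round(3)); s=manip.state(); print(s["time"],s["contact_force"],s["ft_torque"],s["gripper_width"])
im=cv2.imread("pics/t9.png"); im2=cv2.imread("pics/s9.png")
cv2.imwrite("pics/c9.png",np.vstack([cv2.resize(im[140:260,200:400],(500,300),interpolation=2),cv2.resize(im2[150:270,250:450],(500,300),interpolation=2)]))
```

```text
[([0.4283, -0.1486, 0.1405], 0.96)] [([0.4532, 0.2843, 0.1962], 0.59)] [([0.4249, -0.1459, 0.0294], 0.9)]
[([0.4229, -0.1468, 0.146], 0.64)] [] [([0.4244, -0.1461, 0.0323], 0.64), ([0.6282, 0.0155, -0.0007], 0.18)]
[ 0.4256253  -0.14538329  0.13902475] [[ 0.986  0.166 -0.   ]
 [ 0.166 -0.986  0.   ]
 [-0.    -0.    -1.   ]]
23.0 [-0.15941513 -0.66555162 -3.5171226 ] [ 0.00597119  0.04974303 -0.01568616] 0.15178155436288934
```

View pics/c9.png

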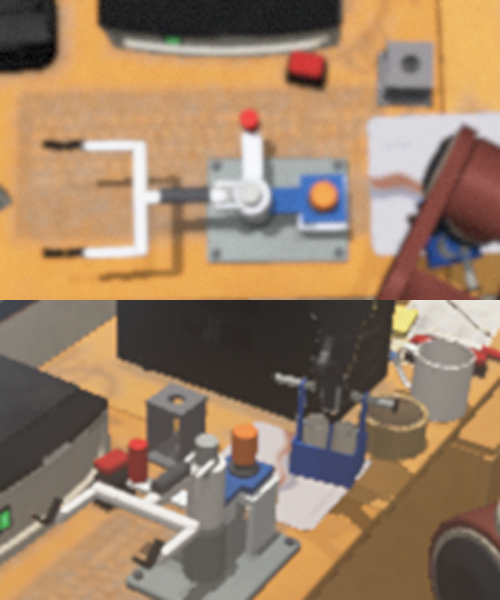

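Caddy held level with its bar along the tool's x; the fork prongs point along +y (top crop: (62,146) and (66,253)). Next I lift high and carry it over.

{"method": "apply_moves", "body": {
  "moves": [
    [[0,0,0],[0,0,-3],1],
    [[0,0,0],[0,0,-7],1],
    [[0,0,0],[0,0,-11],1],
    [[0,0,0],[0,0,-15],1],
    [[0,0,0],[0.2,-1,-18],1],
    [[0,0,0.02],[0.7,-3,-19.5],1],
    [[0,0,0.04],[1.5,-6,-20],1],
    [[0,0,0.06],[2.2,-9.5,-20],1],
    [[0,0,0.08],[3,-13,-20],1],
    [[0,0,0.1],[3.9,-16.5,-20],1],
    [[0,0,0.12],[4.7,-20,-20],1],
    [[0,0,0.14],[5.5,-23.5,-20],1],
    [[0,0,0.15],[6.4,-27,-20],1],
    [[0,0,0.15],[7.2,-30.5,-20],1],
    [[0,0,0.15],[8,-34,-20],1],
    [[0,0,0.15],[8.7,-37,-20],1],
    [[0,0,0.15],[9.3,-39.5,-20],1],
    [[0,0,0.15],[9.7,-41.2,-20],1],
    [[0,0,0.15],[9.8,-41.9,-20],1],
    [[0,0,0.15],[9.8,-41.9,-20],1]
  ]
}}

```text
time: 25.0
tool_pos: [0.4527, 0.2844, 0.3389]
tool_rot: [0.0, 1.0, 0.009, -0.0]
contact_force: [0.0, -0.3, -3.9]
gripper_width: 0.148
grasp_force: 59.9
```

Run:
```python
from h import *
def ray(p,u,v,z):
    M=cv2.Rodrigues(np.array(p["rvec"],float))[0]; c=-M.T@np.array(p["tvec"]).ravel()
    d=M.T@np.linalg.solve(p["K"],[u,v,1.]); return (c+d*(z-c[2])/d[2]).round(4)
p=manip.grab_frame("scene"); save(p,"s10"); print(find(p,"caddy_bar"),find(p,"fork_seat"),find(p,"caddy"))
p=manip.grab_frame("top"); print(ray(p,224.8,198.4,.19),ray(p,226.4,241.2,.19)," cross",ray(p,256,198.8,.185),ray(p,256,242,.185))
t,r=tool();print(t,r.as_matrix().round(3)); s=manip.state(); print(s["time"],s["contact_force"],s["ft_torque"],s["gripper_width"],np.round(s["joint_pos"],2))
im2=cv2.imread("pics/s10.png")
cv2.imwrite("pics/c10.png",cv2.resize(im2[110:270,200:400],(750,600),interpolation=2))
```

```text
[([0.4566, 0.281, 0.3412], 0.58), ([0.5474, 0.0845, 0.1526], 0.17)] [([0.4555, 0.28, 0.3425], 0.16)] [([0.4558, 0.2803, 0.2301], 0.72), ([0.4603, 0.0854, 0.001], 0.6)]
[0.5087 0.2829 0.19  ] [0.3936 0.2772 0.19  ]  cross [0.5067 0.1999 0.185 ] [0.3901 0.1996 0.185 ]
[0.45298298 0.2831598  0.33941899] [[ 1.     0.016  0.   ]
 [ 0.016 -1.    -0.   ]
 [ 0.     0.    -1.   ]]
25.25 [ 0.08561302 -0.98184587 -3.49198631] [ 0.01621434 -0.01909797 -0.00636062] 0.14987535241554853 [ 0.42 -0.2   1.71 -0.    1.64  1.97]
```

View pics/c10.png

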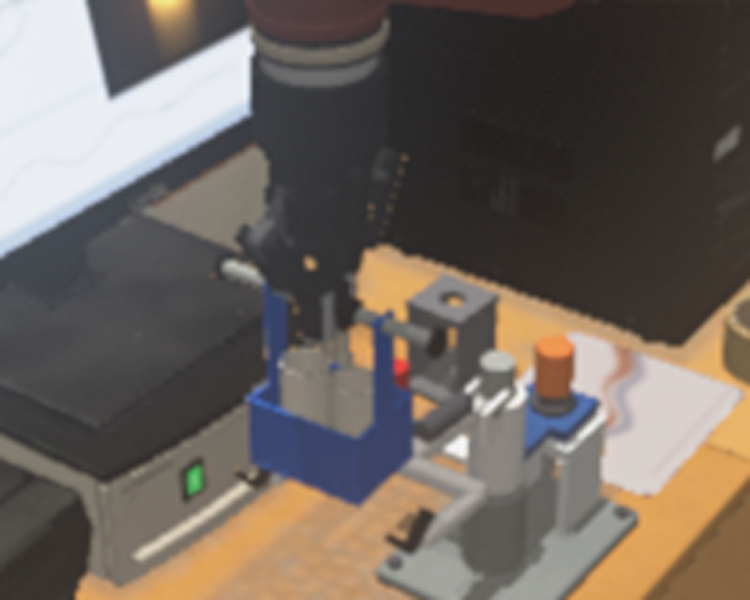

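Caddy hangs above the fork with its body between the prongs. I lower it to just above the seat.

{"method": "apply_moves", "body": {
  "moves": [
    [[0,0,0],[-0.1,0,2],1],
    [[0,0,0],[-0.1,0,4.5],1],
    [[0,0,0],[-0.1,0,7],1],
    [[0,0,0],[-0.1,0,9.5],1],
    [[0,0,0],[-0.1,0,11.5],1],
    [[0,0,0],[-0.1,0,12.7],1],
    [[0,0,0],[-0.1,0,13.2],1],
    [[0,0,0],[-0.1,0,13.2],1]
  ]
}}

```text
time: 26.05
tool_pos: [0.4519, 0.2837, 0.2072]
tool_rot: [0.0, 1.0, 0.008, -0.0]
contact_force: [-0.5, 0.2, -3.1]
gripper_width: 0.151
grasp_force: 59.9
```

Run:
```python
from h import *
p=manip.grab_frame("scene"); save(p,"s11"); print(find(p,"caddy_bar"),find(p,"fork_seat"),find(p,"caddy"))
s=manip.state(); print(s["time"],s["tool_pos"],s["contact_force"],s["ft_torque"])
im2=cv2.imread("pics/s11.png")
cv2.imwrite("pics/c11.png",cv2.resize(im2[150:270,225:375],(750,600),interpolation=2))
```

```text
[([0.4547, 0.2824, 0.2112], 0.79)] [([0.4511, 0.2837, 0.1924], 0.73)] [([0.4525, 0.2811, 0.0977], 0.79)]
26.25 [0.45261465 0.28428517 0.20891965] [-0.28648607  0.9455416  -3.59217624] [-0.01248495 -0.00746329 -0.01279517]
```

View pics/c11.png

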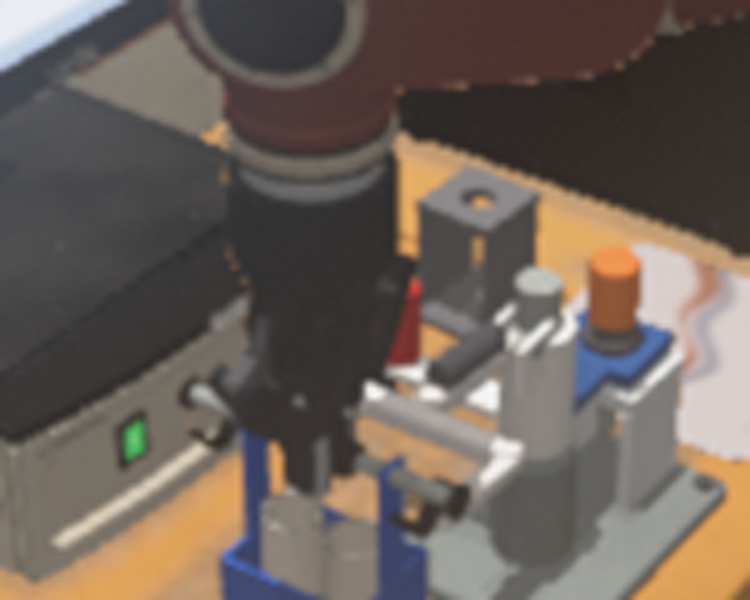

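The bar lies over both black V seats (crop (210,425) and (420,510)). I make a small correction and lower slowly, watching the force.

{"method": "apply_moves", "body": {
  "moves": [
    [[0,0,0],[-0.2,-0.1,0.3],1],
    [[0,0,0],[-0.2,-0.1,0.7],1],
    [[0,0,0],[-0.2,-0.1,1.1],1],
    [[0,0,0],[-0.2,-0.1,1.5],1],
    [[0,0,0],[-0.2,-0.1,1.9],1],
    [[0,0,0],[-0.2,-0.1,2.3],1],
    [[0,0,0],[-0.2,-0.1,2.3],1],
    [[0,0,0],[-0.2,-0.1,2.3],1]
  ]
}}

```text
time: 27.05
tool_pos: [0.4498, 0.2847, 0.1843]
tool_rot: [0.0, 1.0, 0.008, -0.0]
contact_force: [-0.9, -1.7, -2.0]
gripper_width: 0.153
grasp_force: 60.1
```

{"method": "apply_moves", "body": {
  "moves": [
    [[0,0,0],[0,0,0.3],1],
    [[0,0,0],[0,0,0.6],1],
    [[0,0,0],[0,0,0.9],1],
    [[0,0,0],[0,0,1.2],1],
    [[0,0,0],[0,0,1.5],1],
    [[0,0,0],[0,0,1.5],1],
    [[0,0,0],[0,0,1.5],1]
  ]
}}

```text
time: 27.75
tool_pos: [0.4498, 0.2848, 0.1692]
tool_rot: [0.0, 1.0, 0.008, -0.0]
contact_force: [-0.4, -1.9, -1.1]
gripper_width: 0.154
grasp_force: 60.1
```

Run:
```python
from h import *
for n in("scene","scene"):
    p=manip.grab_frame(n); print(find(p,"caddy_bar"),find(p,"fork_seat"))
    s=manip.state(); print(s["time"],s["tool_pos"],s["contact_force"],s["ft_torque"])
save(p,"s12")
```

```text
[([0.4553, 0.2864, 0.1718], 0.82)] [([0.4029, -0.4005, -0.0061], 0.35)]
27.9 [0.44978341 0.28483742 0.16940591] [-0.30205332 -1.44875852 -1.36355224] [-0.24490942  0.0153638  -0.07962593]
[([0.4511, 0.2861, 0.1711], 0.88)] []
28.05 [0.44979237 0.28485097 0.16936304] [-0.55907612 -2.72274846 -1.29687901] [-0.2664108  -0.15299276 -0.09652865]
```

{"method": "apply_moves", "body": {
  "moves": [
    [[0,0,0],[0,0.1,0.2],1],
    [[0,0,0],[0,0.2,0.4],1],
    [[0,0,0],[0,0.25,0.6],1],
    [[0,0,0],[0,0.25,0.8],1],
    [[0,0,0],[0,0.25,1.0],1],
    [[0,0,0],[0,0.25,1.0],1],
    [[0,0,0],[0,0.25,1.0],1]
  ]
}}

```text
time: 28.75
tool_pos: [0.4498, 0.284, 0.1597]
tool_rot: [-0.002, 1.0, 0.008, 0.0]
contact_force: [1.0, 5.8, -1.0]
gripper_width: 0.154
grasp_force: 60.3
```

{"method": "apply_moves", "body": {
  "moves": [
    [[0,0,0],[0,0,0.2],1],
    [[0,0,0],[0,0,0.4],1],
    [[0,0,0],[0,0,0.6],1],
    [[0,0,0],[0,0,0.8],1],
    [[0,0,0],[0,0,0.8],1],
    [[0,0,0],[0,0,0.8],1]
  ]
}}

```text
time: 29.35
tool_pos: [0.4498, 0.2836, 0.1516]
tool_rot: [-0.002, 1.0, 0.008, 0.0]
contact_force: [-0.6, 6.0, -0.7]
gripper_width: 0.155
grasp_force: 60.3
```

Run:
```python
from h import *
for n in("scene","scene"):
    p=manip.grab_frame(n); print(find(p,"caddy_bar"),find(p,"fork_seat"))
    s=manip.state(); print(s["time"],s["tool_pos"],s["contact_force"],s["ft_torque"])
save(p,"s13")
im2=cv2.imread("pics/s13.png")
cv2.imwrite("pics/c13.png",cv2.resize(im2[160:280,225:375],(750,600),interpolation=2))
```

```text
[([0.4722, 0.4187, 0.0005], 0.72), ([0.4533, 0.281, 0.1546], 0.6)] []
29.5 [0.44983965 0.28365644 0.15163402] [ 0.21457538  4.77305841 -0.3531266 ] [ 0.83802052  0.0849543  -0.16240052]
[([0.4517, 0.2819, 0.1536], 0.68)] []
29.65 [0.44983357 0.28364912 0.15163677] [-0.37911262  5.34936743 -0.22210787] [ 0.80509293  0.11373131 -0.19305598]
```

View pics/c13.png

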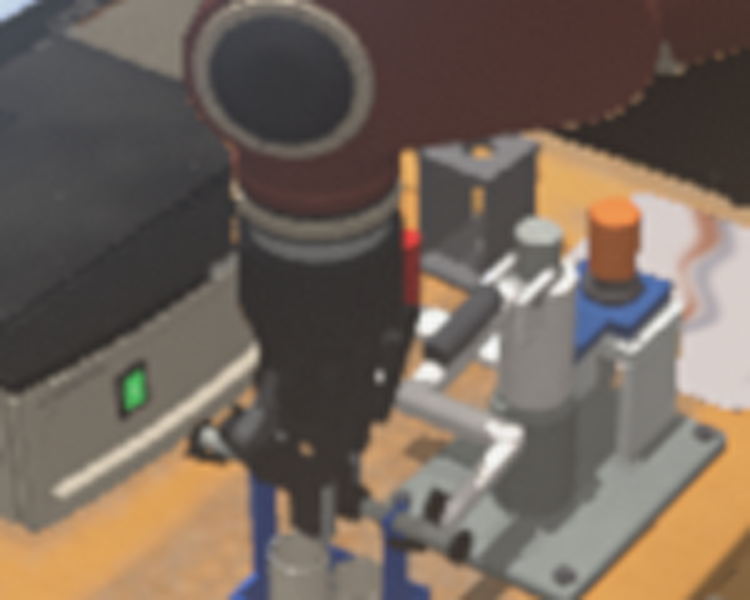

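The bar sits in both V seats, and Fz is almost zero. I take out the sideways load and ride the last bit down.

{"method": "apply_moves", "body": {
  "moves": [
    [[0,0,0],[0,-0.07,0.1],1],
    [[0,0,0],[0,-0.13,0.2],1],
    [[0,0,0],[0,-0.13,0.3],1],
    [[0,0,0],[0,-0.13,0.3],1],
    [[0,0,0],[0,-0.13,0.3],1],
    [[0,0,0],[0,-0.13,0.3],1]
  ]
}}

```text
time: 30.25
tool_pos: [0.4498, 0.2836, 0.1483]
tool_rot: [0.0, 1.0, 0.008, -0.0]
contact_force: [0.3, 1.3, -0.1]
gripper_width: 0.152
grasp_force: 60.3
```

Run:
```python
from h import *
F=[]
for _ in range(8):
    p=manip.grab_frame("scene"); s=manip.state(); F.append(list(s["contact_force"])+list(s["ft_torque"]))
print(s["time"],s["tool_pos"],np.mean(F,0).round(2),np.std(F,0).round(2))
```

```text
30.65 [0.44984297 0.28365505 0.14829361] [-0.38  1.5  -0.46  0.18  0.17 -0.14] [0.45 0.31 0.36 0.05 0.04 0.03]
```

{"method": "apply_moves", "body": {
  "moves": [
    [[0,0,0],[0,-0.02,0.15],1],
    [[0,0,0],[0,-0.02,0.3],1],
    [[0,0,0],[0,-0.02,0.4],1],
    [[0,0,0],[0,-0.02,0.4],1],
    [[0,0,0],[0,-0.02,0.4],1]
  ]
}}

```text
time: 31.15
tool_pos: [0.4499, 0.2836, 0.1443]
tool_rot: [0.0, 1.0, 0.008, -0.0]
contact_force: [-0.5, -1.9, 0.1]
gripper_width: 0.155
grasp_force: 60.4
```

Run:
```python
from h import *
F=[]
for _ in range(12):
    p=manip.grab_frame("scene"); s=manip.state(); F.append(list(s["contact_force"])+list(s["ft_torque"]))
print(s["time"],s["tool_pos"],np.mean(F,0).round(2),np.std(F,0).round(2))
```

```text
31.75 [0.4498715  0.28378161 0.14430864] [ 0.03 -2.26  0.2  -0.38  0.01 -0.28] [0.5  0.56 0.5  0.08 0.03 0.02]
```

The force on the tool is about zero, so the fork carries the caddy. I release and let it settle before lifting away.

{"method": "apply_moves", "body": {
  "moves": [
    [[0,0,0],[0,0.04,-0.1],1],
    [[0,0,0],[0,0.04,-0.1],1],
    [[0,0,0],[0,0.04,-0.1],0.5],
    [[0,0,0],[0,0.04,-0.1],0],
    [[0,0,0],[0,0.04,-0.1],-0.5],
    [[0,0,0],[0,0.04,-0.1],-0.5],
    [[0,0,0],[0,0.04,-0.1],-0.5],
    [[0,0,0],[0,0.04,-0.1],-0.5],
    [[0,0,0],[0,0.04,-0.1],-0.5],
    [[0,0,0],[0,0.04,-0.1],-0.5],
    [[0,0,0],[0,0.04,-2],-0.5],
    [[0,0,0],[0,0.04,-5],-0.5],
    [[0,0,0],[0,0.04,-9],-0.5],
    [[0,0,0],[0,0.04,-14],-0.5],
    [[0,0,0],[0,0.04,-17],-0.5],
    [[0,0,0],[0,0.04,-17],-0.5],
    [[0,0,0],[0,0.04,-17],-0.5],
    [[0,0,0],[0,0.04,-17],-0.5]
  ]
}}

```text
time: 33.55
tool_pos: [0.4492, 0.2832, 0.3123]
tool_rot: [0.001, 1.0, 0.008, -0.001]
contact_force: [-0.6, 0.1, -0.4]
gripper_width: 0.749
grasp_force: 0.0
```

Run:
```python
from h import *
for i in range(3):
    p=manip.grab_frame("scene"); print(find(p,"caddy_bar"),find(p,"fork_seat"))
save(p,"s14")
for l in "pin_collar mug tape_roll hygrometer date_stamp".split(): print(l,find(p,l)[:1])
s=manip.state(); print(s["time"],s["tool_pos"],s["contact_force"])
im2=cv2.imread("pics/s14.png")
cv2.imwrite("pics/c14.png",cv2.resize(im2[150:290,220:420],(800,560),interpolation=2))
```

```text
[([0.4527, 0.2824, 0.1476], 0.65)] [([0.4509, 0.2828, 0.1498], 0.65), ([0.4583, 0.0051, 0.0913], 0.39)]
[([0.4529, 0.2809, 0.1466], 0.81)] [([0.4528, 0.2865, 0.1512], 0.93)]
[([0.452, 0.2822, 0.1467], 0.71)] [([0.4538, 0.2852, 0.1499], 0.74), ([0.404, -0.4005, -0.0038], 0.25)]
pin_collar [([0.4584, 0.0041, 0.1038], 0.62)]
mug [([0.4058, -0.4028, -0.0057], 0.81)]
tape_roll [([0.4054, -0.2902, -0.0025], 0.59)]
hygrometer [([0.4715, 0.4194, 0.0021], 0.53)]
date_stamp [([0.6272, 0.0244, 0.0039], 0.83)]
34.25 [0.44986886 0.28350973 0.31433447] [ 0.56978895 -0.26354319 -0.19434759]
```

View pics/c14.png

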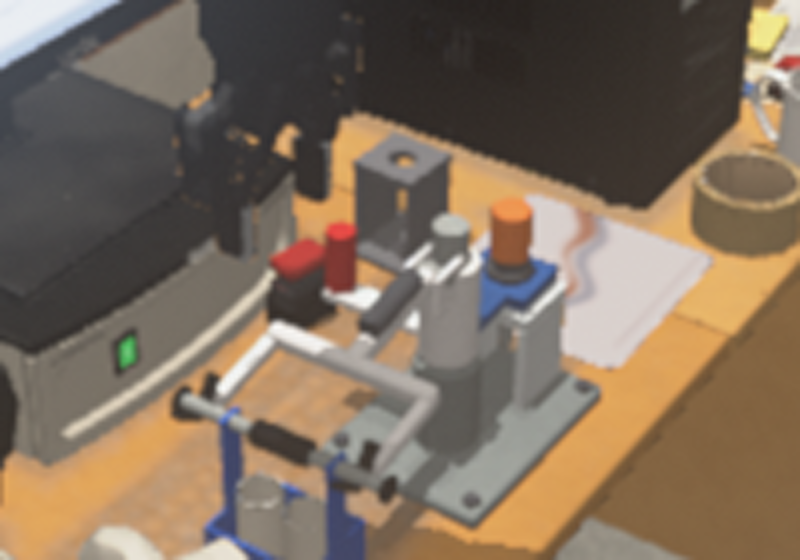

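The caddy hangs still with its bar in both V seats (crop (210,390) and (370,465)), the pin is seated at (510,260), the bystanders haven't moved, and the gripper is clear.

```bash
python3 -c "
from plant import manip
print(manip.job_done())"
```

```text
the job is handed in; nothing more can be done
None
```

The holder arm is ready and handed in at about 34 s of the 72 s allowed: swung to its stop, pin pushed home with its collar on the lug, caddy hanging settled in the fork, and the other items where they were.

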